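# Sweep wax chips off a tank lid, then hold the sprung lid just below balance

### The arm

A 7-joint arm with a two-finger parallel gripper is mounted at the origin on the work surface. World frame = base frame: x ahead of the robot, y to its left, z up, the work surface at z = 0. Lengths are in m, angles in rad, forces in N, time in s.
With the tool pointing down it reaches from about 0.425 to 0.925 m from the base axis. Payload 6.8 kg.
Tool frame: the origin (TCP) lies on the centre line of the jaws, within the pads' length; the fingertips stand 17 mm ahead of it and the grasp point (between the pads) lies 2 mm behind it; z points along the fingers, x is the direction in which the jaws open and shut, and the axes are right-handed (so a half turn about z gives the same grasp; the last joint's range is limited). The gripper opens to 85 mm and grips with 20 to 120 N. Pads are 22 mm wide; open, the fingers measure 114 mm over their backs; the gripper's body (76 mm by 85 mm) begins 54 mm behind the grasp point. The pads swing forward as they close: fully open they stand 13 mm farther back than shut.
Start: joints at [-1.22, 0.477, 0.022, 1.555, -0.011, 1.109, -0.083], TCP at [0.299, 0.605, 0.248] pointing down, gripper open.
Joint ranges: [-2.96, 2.96], [-0.34, 2.1], [-1.41, 1.46], [0.24, 2.44], [-1.37, 4.51], [0.17, 1.92], [-2.96, 2.96]. Speed limits (rad/s): [2.39, 2.39, 3.14, 3.14, 3.14, 3.14, 3.14].

### API

Orientations are given as a rotation vector (axis times angle).
In Python, from bench import r gives the robot as it stands.
- The arm moves only by the tool arm_command, never from a script. Its argument "increments" is a list of rows, each a list of 3 entries, a list of its own where there are three numbers: the shift along the world's x, y, z in m, then the turn, a rotation vector about the world's x, y, z in rad, then the opening in per cent of the stroke, from 0 (shut) to 100 (fully open). A call has 1 to 10 rows; each row is the pose to reach, as a shift and turn from the pose commanded when the call began; what a row does not reach only later rows make up. A row lasts 1/10 s, in which the tool goes at most 50 mm and 8.59 degrees, less where a joint would pass 70% of its speed; a pose out of reach is approached as far as the arm can. A call with a gripper value outside its range is refused whole. The fingers move at their own pace and stop on an object; "newtons" is the grip in N (left out, the last holds). Time passes only in rows, so rows that repeat a pose let the fingers close. It gives the time, the measured TCP pose, the force and the opening at its end, in the units of the state.
- r.get_obs(): the state, without advancing time (a new reading comes with each control period).
- r.grab_frame(name): name is "side" or "top" or "wrist"; returns the picture (384x512x3 uint8, blue, green, red); there is no depth.
- r.camera_model(name): a dict with "camera_matrix" (3x3 intrinsics, pixels), "D" ([k1, k2, p1, p2, k3] as OpenCV has them; the pictures are not rectified), "camera_from_world" (4x4, takes a point from world to camera coordinates). Camera axes: x right, y down, z forward; pixel columns grow to the right and rows downward; lengths in m; the calibration is good to about 2 mm. A picture is of the moment at which its call begins: read the wrist's pose just before it. camera_model takes no time and is no camera call; for the wrist camera it gives the pose at the moment of the call.
- r.hand_in(): hands the job in, once; it reports no verdict.
The state is a dict: "clock": time; "joints": joint angles; "qvel": joint speeds; "tau": joint torques, N m; "tcp_pos": TCP position; "orientation": TCP orientation; "contact_force": force on the tool from outside, world axes, zero at the start; "moment": the same for the moment, N m; "grip_width": finger opening in m.
Only numpy, scipy, OpenCV 4.12 (cv2) and the standard library are available. Lean on these libraries where they do the work, as an engineer would, in place of code of your own. Each camera call takes 0.05 s, during which the arm holds its last target. There are 200 camera calls.

### The job

Before the wax-embedding tank is opened, sweep the four wax chips off its closed lid into the grey scrap tray beside it with the scraper block, keeping the fingers off the chips, and stand the scraper upright on the bench again. Then grip the lid's handle bar and raise the lid until it is a few degrees past its balance point, where the hinge spring takes over, keeping hold so that it is never thrown up to its stop, then ease it back until it is a few degrees below the balance point, where it would drop shut by itself if let go. Finish while still holding the lid there by its bar, still and in the gripper, for a colleague to reach the cassettes; leave everything else where it stands.

Things in the scene. Friction and masses are not known exactly. Their poses are not given: they have to be found in the camera images.
- tank: Heated wax-cassette tank, fixed: white box 200 mm deep (x), 260 wide (y), flat stainless lid on top. Origin: centre of its underside, on the bench; x runs from the front (handle, control panel, robot's side) to the hinge at the back, y left, z up. The shut lid's top is 115 mm above the bench, covers x -98..98, y -130..130 mm of this frame, and is bare but for the chips.
- hinge (a point): Middle of the lid's hinge axis, at (100, 0, 108) mm in the tank's frame. The axis runs along the tank's y.
- lid (a joint): Lid angle, rad: 0 shut (flat), grows as the front rises, stop at 1.50. Lid and handle weigh 0.85 kg, mostly carried by a hinge spring. Balance point 1.00 rad (57 degrees): below it the lid falls shut (1.3 N at the bar when shut, under 0.5 N near balance), above it the spring pulls it up to the stop (up to 1.6 N at the bar). No latch; hinge friction does not hold it.
- handle (a point): The lid's round steel bar (lid_c1), 12 mm thick, 150 long. Origin: its middle, 243 mm from the hinge axis in the lid's mid plane; shut: (-143, 0, 108) mm in the tank's frame. Axes: the lid's; y along the bar. Bar centre is 45 mm ahead of the lid's edge, on posts at y +-68: pinch from above, front and back, opened to at most 45 mm. It can turn in the fingers, so they may keep pointing down.
- scraper: Loose hand scraper block, white plastic on a black rubber foot, 160 g, standing on the bench at one front side of the tank. Origin: centre of its underside; z up. 150 mm long (y), 70 high. Foot 28 thick (x), up to 14 high; blade 14 thick, 14 to 46 high; grip ridge 24 thick (x), 120 long (y), 44 to 70 high: pinch it there, across x.
- tray: Open grey plastic scrap tray, fixed close beside the tank, left or right: 180 mm (x) by 150 (y), 55 high, walls and floor 4 thick. Origin: centre of its underside; axes parallel to the tank's; its centre is about 213 mm to the side of the tank's centre, a few mm of gap between them.
- cold_plate: Cold plate on the tank's other side, fixed: white slab with aluminium top 180 x 150 mm, 38 mm high, filled steel moulds on it up to 50 mm high. Origin: centre of its underside. Not to be used.
- chip1: One of four loose off-white wax chips on the lid, about 25 x 20 mm and 16 mm high, 10 to 18 g. Origin: centre of its underside. They lie within 45 mm of the lid's centre line in the tank's x and within 85 mm in y (centres).
- chip2: One of four loose off-white wax chips on the lid, about 25 x 20 mm and 18 mm high, 10 to 18 g. Origin: centre of its underside. They lie within 45 mm of the lid's centre line in the tank's x and within 85 mm in y (centres).
- chip3: One of four loose off-white wax chips on the lid, about 25 x 20 mm and 14 mm high, 10 to 18 g. Origin: centre of its underside. They lie within 45 mm of the lid's centre line in the tank's x and within 85 mm in y (centres).
- chip4: One of four loose off-white wax chips on the lid, about 25 x 20 mm and 17 mm high, 10 to 18 g. Origin: centre of its underside. They lie within 45 mm of the lid's centre line in the tank's x and within 85 mm in y (centres).
- dishes: Bystander: stack of three clear culture dishes, 90 mm in diameter, 39 mm high, loose, to the other front side of the tank from the scraper. Origin: centre of its underside.
- dropper: Bystander: small amber dropper bottle, 32 mm in diameter, 87 mm high, loose, near the robot. Origin: centre of its underside.
- mould: Bystander: empty steel base mould, 50 x 37 x 12 mm, loose, near the robot. Origin: centre of its underside.
- jar: Bystander: white plastic jar, 72 mm in diameter, 100 mm high, loose, left of the tank. Origin: centre of its underside.
- slide_box: Bystander: flat slide box, 87 x 167 x 36 mm, loose, right of the tank. Origin: centre of its underside.
Mind the look-alikes: they are no part of the job. Leave any orange look-alike of the tray alone. Leave any purple look-alike of the scraper alone.

How it is judged:
By the outcome, as a careful person would: the job done as asked, in the order asked, and still so for the second after the job is handed in, while the arm keeps its last pose, push and grip.
It also fails if it takes over 69 s, if anything falls off the work surface, if the arm or the gripper's body presses on something with over 40 N, if the wrist force passes 120 N, or if a joint passes its speed limit or range.

## Working session

There is one attempt and no reset: what is moved stays moved. The work goes in short steps, Python scripts to look and compute and a tool call to move; the robot and the scene stay as the last step left them, time stands still between calls to the robot, and variables do not carry over. Pictures are saved under pics/ and viewed, about 8 in all and at most 12, crops included, and the job is handed in when it is done.

Besides the shell and the picture viewer there is one more tool, called after "Request:" as name(argument=value, ...) on one line, values as JSON. arm_command: Moves the arm, as the interface text tells. Its arguments: {"type":"object","properties":{"increments":{"type":"array","items":{"type":"array"}},"newtons":{"type":"number"}},"required":["increments"]}

```bash
ls; mkdir -p pics; cat > h.py <<'E'
import numpy as np, cv2
from bench import r
def grab(n):
    m=r.camera_model(n); im=np.array(r.grab_frame(n)); return im,m
def ray(m,uv):
    K=np.array(m["camera_matrix"]);T=np.array(m["camera_from_world"])
    p=cv2.undistortPoints(np.array(uv,float).reshape(-1,1,2),K,np.array(m["D"],float))[:,0]
    d=np.c_[p,np.ones(len(p))]@T[:3,:3]; c=-T[:3,:3].T@T[:3,3]
    return c,d
def onz(m,uv,z):
    c,d=ray(m,uv); return c+d*((z-c[2])/d[:,2])[:,None]
def proj(m,P):
    T=np.array(m["camera_from_world"])
    return cv2.projectPoints(np.array(P,float).reshape(-1,3),cv2.Rodrigues(T[:3,:3])[0],T[:3,3],np.array(m["camera_matrix"]),np.array(m["D"],float))[0][:,0]
E
python3 - <<'E'
from h import *
import pickle
o=r.get_obs();print({k:np.round(v,3) for k,v in o.items()})
for n in ("top","side"):
    im,m=grab(n);cv2.imwrite(f"pics/{n}0.png",im);pickle.dump(m,open(n+".pkl","wb"))
    T=np.array(m["camera_from_world"]);print(n,np.round(-T[:3,:3].T@T[:3,3],3),np.round(T[:3,:3],2).tolist(),np.round(m["camera_matrix"],0).tolist())
a=cv2.imread("pics/top0.png");cv2.imwrite("pics/top0b.png",cv2.resize(a,(800,600),interpolation=cv2.INTER_CUBIC))
a=cv2.imread("pics/side0.png");cv2.imwrite("pics/side0b.png",cv2.resize(a,(800,600),interpolation=cv2.INTER_CUBIC))
E
```

```text
pics
{'clock': np.float64(0.0), 'joints': array([-1.22 ,  0.478,  0.022,  1.556, -0.012,  1.109, -0.083]), 'qvel': array([ 0.002,  0.001, -0.001, -0.   , -0.   , -0.   , -0.   ]), 'tau': array([ 1.0000e-03, -5.9646e+01,  1.6080e+00, -2.8120e+01,  1.2000e-02,
        9.0000e-03, -0.0000e+00]), 'tcp_pos': array([0.299, 0.605, 0.247]), 'orientation': array([ 2.667e+00,  1.658e+00, -2.000e-03]), 'contact_force': array([-0.716,  0.086,  0.212]), 'moment': array([ 0.054, -0.04 ,  0.03 ]), 'grip_width': np.float64(0.086)}
top [ 0.433 -0.033  1.405] [[-0.02, -1.0, -0.02], [-1.0, 0.02, -0.05], [0.05, 0.02, -1.0]] [[378.0, 0.0, 256.0], [0.0, 378.0, 192.0], [0.0, 0.0, 1.0]]
side [-0.096 -0.861  0.711] [[0.81, -0.59, -0.0], [-0.3, -0.41, -0.86], [0.5, 0.7, -0.5]] [[380.0, 0.0, 257.0], [0.0, 380.0, 194.0], [0.0, 0.0, 1.0]]
```

View pics/top0b.png

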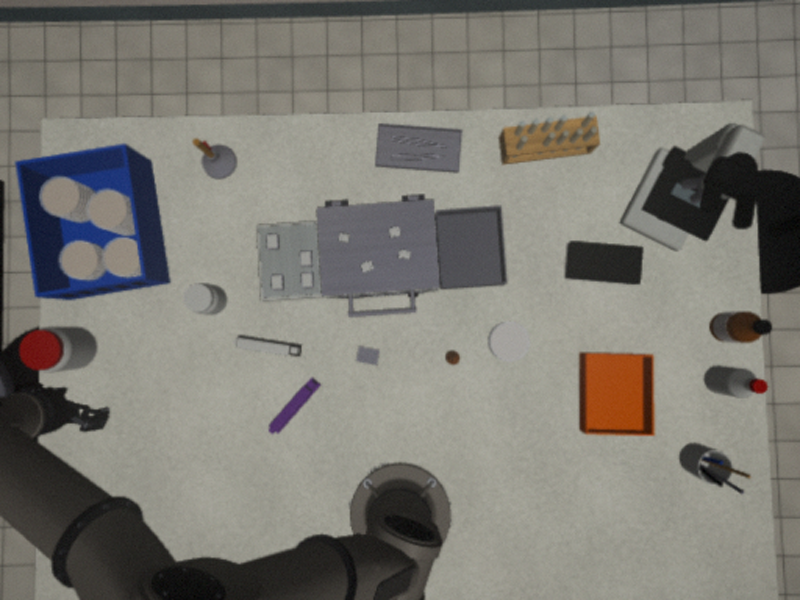

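View pics/side0b.png

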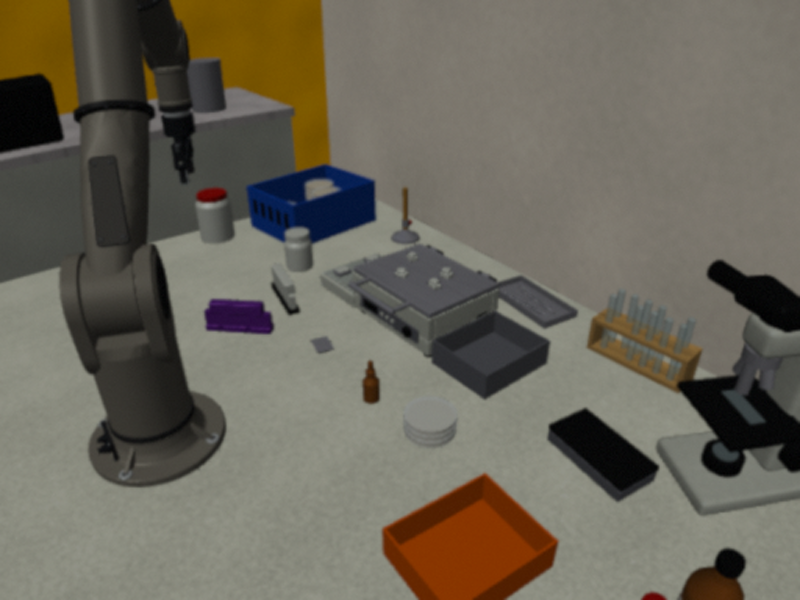

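Top picture (800 px): the white scraper is at (268,346) and its look-alike is purple at (295,405). The grey tray, right of the tank, is at (471,247); its look-alikes are the orange tray at (617,393) and the grey pan at (419,147). The lid is about (378,247) with four chips, and the bar is at (382,310). I choose the white scraper and the grey tray, and check both in a close crop.

```bash
python3 - <<'E'
from h import *
a=cv2.imread("pics/top0.png")[118:243,145:335]
a=cv2.convertScaleAbs(a,alpha=1.5)
cv2.imwrite("pics/crop1.png",cv2.resize(a,(760,500),interpolation=cv2.INTER_CUBIC))
E
```

```text
(no output)
```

View pics/crop1.png

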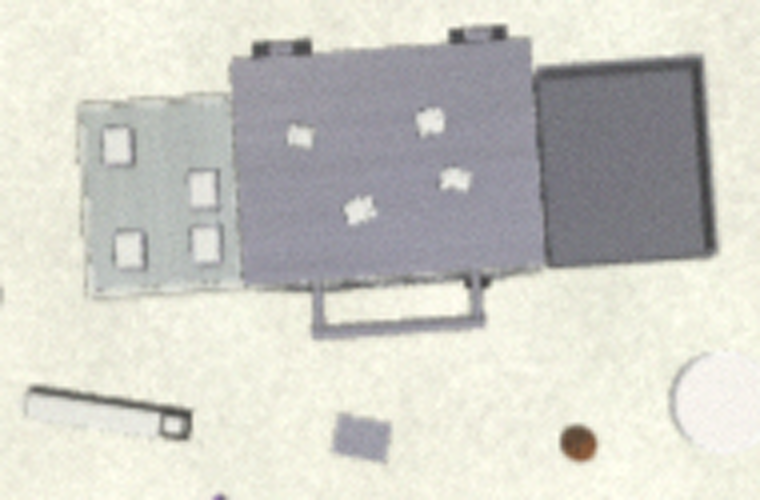

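Crop shows the scraper ridge at about (25..160, 388..433), the lid corners near (231,57), (530,38), (545,268) and (243,285), the bar from (313,333) to (484,322), four chips, and the open tray on the right. The choice is confirmed.

```bash
cat > meas.py <<'E'
from h import *
import pickle
from scipy.optimize import least_squares
m=pickle.load(open("top.pkl","rb")); im=cv2.imread("pics/top0.png")
f=lambda p:(np.array(p,float)+.5)/4-.5+[145,118]
P=onz(m,f([(231,57),(530,38),(545,268),(243,285)]),.115)[:,:2]
B=onz(m,f([(318,331),(480,320)]),.108)[:,:2]
L=np.array([(98,130),(98,-130),(-98,-130),(-98,130)])/1e3; LB=np.array([(-143,72),(-143,-72)])/1e3
def R(a): return np.array([[np.cos(a),-np.sin(a)],[np.sin(a),np.cos(a)]])
s=least_squares(lambda q:np.r_[(L@R(q[2]).T+q[:2]-P).ravel(),(LB@R(q[2]).T+q[:2]-B).ravel()],[.6,0,0])
print("tank",s.x.round(4),"res mm",(s.fun*1e3).round(1))
q=s.x; np.save("tank.npy",q)
hsv=cv2.cvtColor(im,cv2.COLOR_BGR2HSV)
lidpoly=proj(m,np.c_[(L*.93)@R(q[2]).T+q[:2],np.full(4,.115)])
msk=np.zeros(im.shape[:2],np.uint8);cv2.fillPoly(msk,[lidpoly.astype(int)],255)
g=cv2.cvtColor(im,cv2.COLOR_BGR2GRAY); med=np.median(g[msk>0]); 
w=((g>med+25)&(msk>0)).astype(np.uint8)
n,_,st,ce=cv2.connectedComponentsWithStats(w)
for i in range(1,n):
    if st[i,4]>8:
        p=onz(m,[ce[i]],.130)[0,:2]; print("chip",ce[i].round(1),st[i,4],"world",p.round(3),"tank mm",((p-q[:2])@R(q[2])*1e3).round(0))
# scraper ridge: corners of ridge top z=.07
c=onz(m,f([(27,388),(160,405),(158,433),(25,415)]),.07)[:,:2]
print("ridge",c.round(3),c.mean(0).round(3), "sides",np.linalg.norm(np.diff(c,axis=0),axis=1).round(3), "yaw", np.arctan2(*( (c[0]+c[3]-c[1]-c[2])[[1,0]])).round(3)-np.pi/2)
T=onz(m,f([(540,72),(702,58),(715,252),(550,268)]),.055)[:,:2]
print("tray",T.round(3).tolist(),((T-q[:2])@R(q[2])*1e3).round(0).tolist())
for nme,px,z in(("dropper",(578,442),.087),("mould",(362,437),.012),("dish",(722,402),.039),):
    print(nme,onz(m,f([px]),z)[0].round(3))
print("jar",onz(m,[(202*.64,297*.64)],.1).round(3),"purple",onz(m,[(295*.64,405*.64)],.07).round(3))
E
python3 meas.py
```

```text
tank [0.6121 0.0362 0.0419] res mm [-0.2  0.8  0.3 -1.5  2.5 -1.3  0.7  0.2 -1.3  3.2 -1.9 -1.5]
chip [252.3 147.9] 35 world [ 0.643 -0.002] tank mm [ 29. -39.]
chip [219.6 151.7] 25 world [0.632 0.109] tank mm [23. 72.]
chip [258.3 162.3] 30 world [ 0.593 -0.021] tank mm [-21. -57.]
chip [234.6 170. ] 37 world [0.569 0.06 ] tank mm [-42.  25.]
ridge [[0.424 0.361]
 [0.406 0.243]
 [0.382 0.245]
 [0.4   0.362]] [0.403 0.303] sides [0.119 0.025 0.119] yaw -0.15079632679489663
tray [[0.697, -0.099], [0.706, -0.244], [0.532, -0.251], [0.521, -0.104]] [[80.0, -139.0], [83.0, -284.0], [-92.0, -283.0], [-97.0, -136.0]]
dropper [ 0.367 -0.123  0.087]
mould [0.372 0.07  0.012]
dish [ 0.398 -0.256  0.039]
jar [[0.51  0.428 0.1  ]] purple [[0.265 0.23  0.07 ]]
```

Request:
arm_command(increments=[[[0.104, -0.302, -0.068], [0, 0, -1.264], 60], [[0.104, -0.302, -0.068], [0, 0, -1.264], 60], [[0.104, -0.302, -0.068], [0, 0, -1.264], 60], [[0.104, -0.302, -0.068], [0, 0, -1.264], 60], [[0.104, -0.302, -0.068], [0, 0, -1.264], 60], [[0.104, -0.302, -0.068], [0, 0, -1.264], 60], [[0.104, -0.302, -0.068], [0, 0, -1.264], 60], [[0.104, -0.302, -0.068], [0, 0, -1.264], 60], [[0.104, -0.302, -0.068], [0, 0, -1.264], 60], [[0.104, -0.302, -0.068], [0, 0, -1.264], 60]], newtons=60)

```text
clock: 1.1
tcp_pos: [0.4028, 0.3029, 0.1801]
orientation: [3.132, -0.24, -0.001]
contact_force: [-0.6, -0.2, -1.1]
grip_width: 0.0511
```

```bash
python3 - <<'E'
from h import *
import pickle
o=r.get_obs();print({k:np.round(o[k],3).tolist() for k in("clock","joints","tcp_pos","orientation","grip_width","contact_force")})
im,m=grab("wrist");cv2.imwrite("pics/w1.png",im);pickle.dump(m,open("w1.pkl","wb"))
# predicted ridge corners from estimate
c=np.array([.403,.303]);a=-.152;Rm=np.array([[np.cos(a),-np.sin(a)],[np.sin(a),np.cos(a)]])
pc=np.array([(12,60),(12,-60),(-12,-60),(-12,60)])/1e3@Rm.T+c
pp=proj(m,np.c_[pc,np.full(4,.07)]);print(pp.round(1).tolist())
cv2.polylines(im,[pp.astype(np.int32)],True,(0,0,255),1)
cv2.imwrite("pics/w1b.png",im)
E
```

```text
{'clock': 1.1, 'joints': [-1.059, 0.289, 0.346, 2.045, -0.131, 0.829, -0.79], 'tcp_pos': [0.403, 0.303, 0.18], 'orientation': [3.132, -0.24, -0.001], 'grip_width': 0.051, 'contact_force': [-0.603, -0.171, -1.093]}
[[279.7, 109.3], [277.7, 269.8], [246.5, 269.9], [243.9, 109.4]]
```

View pics/w1b.png

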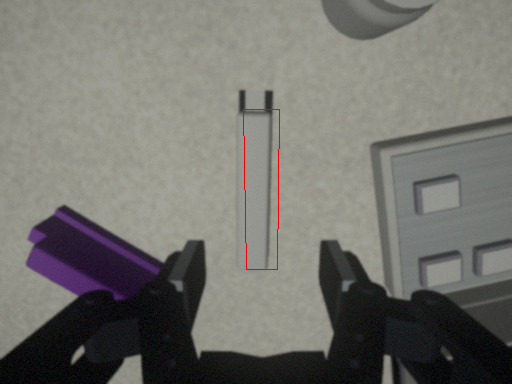

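Wrist view shows the ridge at u≈237..270, v≈110..269, about 8 px left of the prediction. I measure it from this picture.

```bash
python3 - <<'E'
from h import *
import pickle
m=pickle.load(open("w1.pkl","rb"));im=cv2.imread("pics/w1.png")
g=cv2.cvtColor(im,cv2.COLOR_BGR2GRAY).astype(float)
for v in (120,150,180,210,240,260):
    row=g[v-4:v+5,225:290].mean(0); print(v,row[::3].round(0).astype(int).tolist())
c=onz(m,[(237,110),(271,110),(268,268),(237,268)],.07);print(c.round(4).tolist(),c.mean(0).round(4))
T=np.array(m["camera_from_world"]);print(np.round(-T[:3,:3].T@T[:3,3],3),T[2,:3].round(3))
E
```

```text
120 [152, 152, 151, 152, 141, 148, 149, 149, 148, 148, 148, 147, 147, 145, 139, 99, 142, 152, 155, 157, 156, 152]
150 [154, 150, 153, 154, 142, 150, 150, 151, 150, 150, 149, 149, 149, 147, 135, 99, 149, 151, 148, 151, 153, 152]
180 [158, 154, 155, 154, 140, 150, 151, 151, 150, 149, 150, 148, 149, 148, 125, 108, 154, 154, 153, 154, 153, 149]
210 [150, 154, 157, 154, 140, 149, 150, 150, 149, 149, 149, 149, 149, 147, 114, 127, 151, 151, 151, 153, 156, 155]
240 [153, 153, 155, 153, 142, 148, 150, 148, 150, 148, 148, 147, 147, 143, 103, 145, 151, 153, 152, 151, 153, 154]
260 [154, 153, 150, 147, 141, 148, 148, 148, 148, 148, 147, 146, 147, 137, 114, 152, 152, 153, 153, 151, 155, 156]
[[0.3956, 0.3644, 0.07], [0.4181, 0.3609, 0.07], [0.3986, 0.2446, 0.07], [0.3752, 0.2482, 0.07]] [0.3969 0.3045 0.07  ]
[0.414 0.374 0.305] [-0.044 -0.281 -0.959]
```

Request:
arm_command(increments=[[[-0.0055, 0.001, -0.03], [0, 0, -0.01], 60], [[-0.0055, 0.001, -0.07], [0, 0, -0.01], 60], [[-0.0055, 0.001, -0.105], [0, 0, -0.01], 60], [[-0.0055, 0.001, -0.12], [0, 0, -0.01], 60], [[-0.0055, 0.001, -0.12], [0, 0, -0.01], 60], [[-0.0055, 0.001, -0.12], [0, 0, -0.01], 0], [[-0.0055, 0.001, -0.12], [0, 0, -0.01], 0], [[-0.0055, 0.001, -0.12], [0, 0, -0.01], 0], [[-0.0055, 0.001, -0.12], [0, 0, -0.01], 0], [[-0.0055, 0.001, -0.12], [0, 0, -0.01], 0]], newtons=60)

```text
clock: 2.15
tcp_pos: [0.3981, 0.3049, 0.0615]
orientation: [-3.129, 0.254, -0.002]
contact_force: [-0.9, -1.4, 6.6]
grip_width: 0.0233
```

Request:
arm_command(increments=[[[0, 0, 0.02], [0, 0, 0], 0], [[0, 0, 0.06], [0, 0, 0], 0], [[0, 0, 0.11], [0, 0, -0.1], 0], [[0.02, -0.016, 0.16], [0, 0, -0.23], 0], [[0.05, -0.04, 0.19], [0, 0, -0.37], 0], [[0.08, -0.06, 0.2], [0, 0, -0.51], 0], [[0.115, -0.09, 0.2], [0, 0, -0.66], 0], [[0.145, -0.115, 0.2], [0, 0, -0.8], 0], [[0.17, -0.135, 0.2], [0, 0, -0.94], 0], [[0.19, -0.15, 0.2], [0, 0, -1.08], 0]])

```text
clock: 3.15
tcp_pos: [0.5885, 0.152, 0.2605]
orientation: [2.548, -1.838, 0.001]
contact_force: [-0.3, 0.5, -1.6]
grip_width: 0.023
```

Request:
arm_command(increments=[[[0.008, -0.005, 0], [0, 0, -0.14], 0], [[0.013, -0.008, 0], [0, 0, -0.27], 0], [[0.013, -0.008, 0], [0, 0, -0.286], 0], [[0.013, -0.008, 0], [0, 0, -0.286], 0], [[0.013, -0.008, 0], [0, 0, -0.286], 0]])

```text
clock: 3.65
tcp_pos: [0.5999, 0.1467, 0.2603]
orientation: [2.272, -2.17, -0.001]
contact_force: [0.8, -0.1, -1.4]
grip_width: 0.0231
```

```bash
python3 - <<'E'
from h import *
import pickle
o=r.get_obs();print({k:np.round(o[k],3).tolist() for k in("clock","joints","tcp_pos","orientation","grip_width","contact_force")})
im,m=grab("side");im2,m2=grab("top")
cv2.imwrite("pics/s2.png",im);cv2.imwrite("pics/t2.png",im2)
a=cv2.resize(im[120:250,180:380],(800,520),interpolation=cv2.INTER_CUBIC)
cv2.imwrite("pics/s2b.png",a)
E
```

```text
{'clock': 3.65, 'joints': [-0.882, 0.45, 0.744, 1.723, -0.337, 1.101, -1.558], 'tcp_pos': [0.6, 0.147, 0.26], 'orientation': [2.272, -2.17, -0.001], 'grip_width': 0.023, 'contact_force': [0.809, -0.092, -1.387]}
```

View pics/s2b.png

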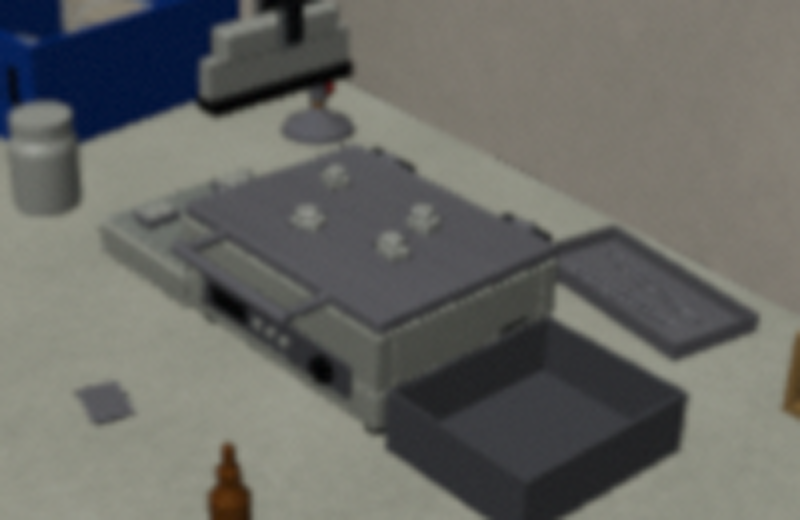

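Side view: the scraper is level in the jaws with its foot clear, and four chips are on the lid. The tray to the right is empty. Lowering now.

Request:
arm_command(increments=[[[0, 0, -0.03], [0, 0, 0], 0], [[0, 0, -0.06], [0, 0, 0], 0], [[0, 0, -0.075], [0, 0, 0], 0], [[0, 0, -0.081], [0, 0, 0], 0], [[0, 0, -0.0815], [0, 0, 0], 0], [[0, 0, -0.0815], [0, 0, 0], 0]])

```text
clock: 4.35
tcp_pos: [0.6013, 0.1462, 0.18]
orientation: [-2.267, 2.172, -0.002]
contact_force: [0.1, 0.0, -1.4]
grip_width: 0.023
```

Request:
arm_command(increments=[[[0.0002, -0.006, 0], [0, 0, 0], 0], [[0.0008, -0.018, 0], [0, 0, 0], 0], [[0.0014, -0.033, 0], [0, 0, 0], 0], [[0.002, -0.048, 0], [0, 0, 0], 0], [[0.0026, -0.063, 0], [0, 0, 0], 0], [[0.0033, -0.078, 0], [0, 0, 0], 0], [[0.0039, -0.093, 0], [0, 0, 0], 0], [[0.0045, -0.108, 0], [0, 0, 0], 0], [[0.0052, -0.123, 0], [0, 0, 0], 0], [[0.0058, -0.138, 0], [0, 0, 0], 0]])

```text
clock: 5.35
tcp_pos: [0.6063, 0.007, 0.1788]
orientation: [-2.268, 2.173, -0.0]
contact_force: [0.1, 0.8, -1.6]
grip_width: 0.023
```

Request:
arm_command(increments=[[[0.0006, -0.015, 0], [0, 0, 0], 0], [[0.0013, -0.032, 0], [0, 0, 0], 0], [[0.002, -0.052, 0], [0, 0, 0], 0], [[0.003, -0.075, 0], [0, 0, 0], 0], [[0.0042, -0.1, 0], [0, 0, 0], 0], [[0.0053, -0.125, 0], [0, 0, 0], 0], [[0.0057, -0.135, 0], [0, 0, 0], 0], [[0.0057, -0.135, 0], [0, 0, 0], 0], [[0.0057, -0.135, 0.03], [0, 0, 0], 0], [[0.0057, -0.135, 0.08], [0, 0, 0], 0]])

```text
clock: 6.35
tcp_pos: [0.6101, -0.124, 0.2562]
orientation: [2.268, -2.168, -0.01]
contact_force: [1.2, 1.1, -0.7]
grip_width: 0.0229
```

Request:
arm_command(increments=[[[-0.01, 0.04, 0.02], [0, 0, 0.1], 0], [[-0.04, 0.09, 0.02], [0, 0, 0.24], 0], [[-0.07, 0.14, 0.02], [0, 0, 0.38], 0], [[-0.1, 0.18, 0.02], [0, 0, 0.52], 0], [[-0.13, 0.22, 0.02], [0, 0, 0.66], 0], [[-0.16, 0.265, 0.02], [0, 0, 0.8], 0], [[-0.18, 0.31, 0.02], [0, 0, 0.94], 0], [[-0.2, 0.355, 0.02], [0, 0, 1.08], 0], [[-0.21, 0.4, 0.02], [0, 0, 1.22], 0], [[-0.2145, 0.431, 0.02], [0, 0, 1.366], 0]])

```text
clock: 7.35
tcp_pos: [0.3946, 0.3075, 0.2792]
orientation: [-3.131, 0.239, 0.001]
contact_force: [1.2, -0.4, -1.9]
grip_width: 0.0229
```

```bash
python3 - <<'E'
from h import *
o=r.get_obs();print({k:np.round(o[k],3).tolist() for k in("clock","joints","tcp_pos","orientation","grip_width","contact_force")})
im,m=grab("top");im2,m2=grab("side")
cv2.imwrite("pics/t3.png",im);cv2.imwrite("pics/s3.png",im2)
a=cv2.convertScaleAbs(cv2.resize(im[110:250,140:345],(800,546),interpolation=cv2.INTER_CUBIC),alpha=1.4)
cv2.imwrite("pics/t3b.png",a)
E
```

```text
{'clock': 7.35, 'joints': [-1.093, 0.154, 0.347, 1.947, -0.062, 1.05, -0.872], 'tcp_pos': [0.395, 0.307, 0.279], 'orientation': [-3.131, 0.239, 0.001], 'grip_width': 0.023, 'contact_force': [1.218, -0.39, -1.857]}
```

View pics/t3b.png

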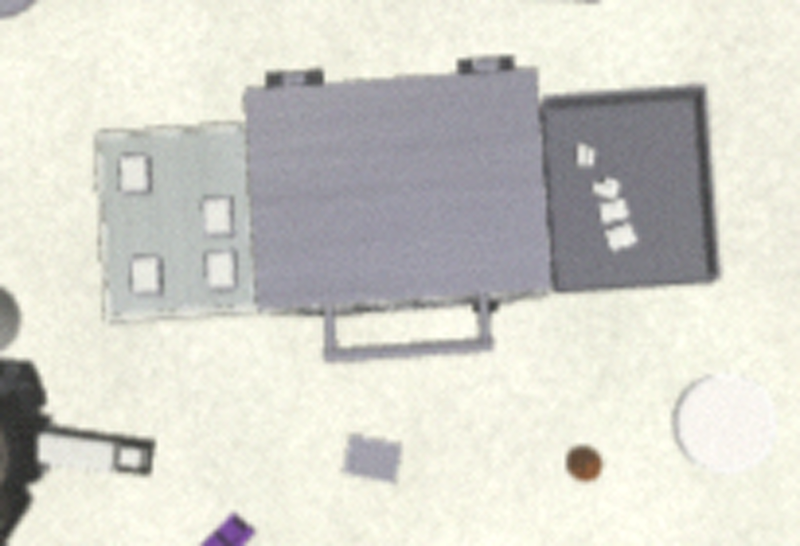

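All four chips lie in the tray and the lid is bare. Now standing the scraper back where it was.

Request:
arm_command(increments=[[[0, 0, -0.03], [0, 0, 0], 0], [[0, 0, -0.07], [0, 0, 0], 0], [[0, 0, -0.11], [0, 0, 0], 0], [[0, 0, -0.15], [0, 0, 0], 0], [[0, 0, -0.18], [0, 0, 0], 0], [[0, 0, -0.2], [0, 0, 0], 0], [[0, 0, -0.21], [0, 0, 0], 0], [[0, 0, -0.2145], [0, 0, 0], 0], [[0, 0, -0.217], [0, 0, 0], 0], [[0, 0, -0.217], [0, 0, 0], 0]])

```text
clock: 8.45
tcp_pos: [0.3978, 0.3047, 0.0625]
orientation: [-3.13, 0.254, -0.001]
contact_force: [0.0, -0.4, -1.9]
grip_width: 0.0231
```

Request:
arm_command(increments=[[[0, 0, -0.0012], [0, 0, 0], 0], [[0, 0, -0.0018], [0, 0, 0], 0], [[0, 0, -0.0018], [0, 0, 0], 0]])

```text
clock: 8.75
tcp_pos: [0.398, 0.3048, 0.0615]
orientation: [-3.129, 0.254, -0.001]
contact_force: [-3.2, -1.8, 9.3]
grip_width: 0.0229
```

Request:
arm_command(increments=[[[0, 0, -0.001], [0, 0, 0], 25], [[0, 0, -0.001], [0, 0, 0], 45], [[0, 0, -0.001], [0, 0, 0], 55], [[0, 0, -0.001], [0, 0, 0], 55], [[0, 0, 0.01], [0, 0, 0], 55], [[0, 0, 0.04], [0, 0, 0], 55], [[0, 0, 0.09], [0, 0, 0], 55], [[0, 0, 0.14], [0, 0, 0], 55], [[0, 0, 0.18], [0, 0, 0], 50], [[0, 0, 0.18], [0, 0, 0], 50]])

```text
clock: 9.75
tcp_pos: [0.4001, 0.3061, 0.2462]
orientation: [-3.122, 0.255, -0.01]
contact_force: [0.3, 0.4, -0.3]
grip_width: 0.0428
```

Request:
arm_command(increments=[[[0.01, -0.04, 0], [0, 0, 0.05], 35], [[0.022, -0.085, 0], [0, 0, 0.1], 35], [[0.034, -0.13, 0], [0, 0, 0.15], 35], [[0.046, -0.175, 0], [0, 0, 0.205], 35], [[0.058, -0.22, -0.01], [0, 0, 0.205], 35], [[0.068, -0.26, -0.03], [0, 0, 0.205], 35], [[0.072, -0.274, -0.04], [0, 0, 0.205], 35], [[0.072, -0.274, -0.04], [0, 0, 0.205], 35], [[0.072, -0.274, -0.04], [0, 0, 0.205], 35]])

```text
clock: 10.65
tcp_pos: [0.4692, 0.0305, 0.2]
orientation: [-3.141, -0.067, 0.001]
contact_force: [0.4, -0.0, 0.3]
grip_width: 0.0299
```

```bash
python3 - <<'E'
from h import *
import pickle
o=r.get_obs();print({k:np.round(o[k],4).tolist() for k in("clock","tcp_pos","orientation","grip_width","contact_force")})
im,m=grab("wrist");cv2.imwrite("pics/w2.png",im);pickle.dump(m,open("w2.pkl","wb"))
t,mt=grab("top");s,ms=grab("side");cv2.imwrite("pics/t4.png",t);cv2.imwrite("pics/s4.png",s);pickle.dump(ms,open("side.pkl","wb"))
c=lambda a,x0,x1,y0,y1:cv2.resize(a[y0:y1,x0:x1],(400,300),interpolation=cv2.INTER_CUBIC)
out=np.vstack([cv2.resize(im,(800,600))[250:550] if False else np.hstack([cv2.resize(im,(400,300)),c(s,130,290,130,250)]),np.hstack([c(t,140,300,170,290),c(t,280,440,110,230)])])
cv2.imwrite("pics/m4.png",cv2.convertScaleAbs(out,alpha=1.3))
E
```

```text
{'clock': 10.65, 'tcp_pos': [0.4692, 0.0305, 0.2], 'orientation': [-3.1408, -0.0668, 0.0011], 'grip_width': 0.0299, 'contact_force': [0.4059, -0.0353, 0.2896]}
```

View pics/m4.png

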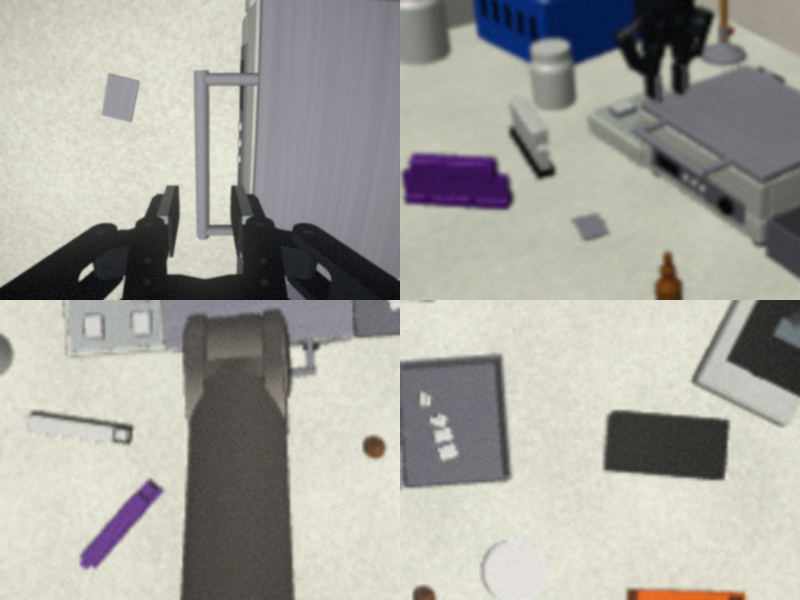

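The scraper stands upright again. In the wrist view the bar runs at u≈202 (of 400), v≈71..238, between the jaws.

```bash
python3 - <<'E'
from h import *
import pickle
m=pickle.load(open("w2.pkl","rb"));im=cv2.imread("pics/w2.png")
g=cv2.cvtColor(im,cv2.COLOR_BGR2GRAY).astype(float)
for v in(120,180,230,270): print(v,g[v-3:v+4,240:280].mean(0)[::2].round(0).astype(int).tolist())
p=onz(m,[(258,91),(261,303)],.108);print(p.round(4).tolist(),p.mean(0).round(4))
q=np.load("tank.npy");print(q,[q[0]-.143*np.cos(q[2]),q[1]-.143*np.sin(q[2])])
E
```

```text
120 [171, 173, 170, 169, 141, 110, 115, 118, 118, 114, 109, 100, 88, 93, 146, 166, 171, 170, 168, 167]
180 [173, 173, 173, 171, 160, 120, 115, 118, 120, 118, 112, 101, 89, 89, 145, 173, 175, 172, 171, 171]
230 [173, 174, 172, 171, 168, 142, 114, 117, 118, 118, 112, 100, 88, 83, 138, 172, 173, 171, 170, 172]
270 [168, 167, 171, 172, 171, 155, 116, 114, 117, 116, 112, 99, 85, 81, 137, 166, 169, 168, 168, 168]
[[0.4638, 0.1024, 0.108], [0.4718, -0.0467, 0.108]] [0.4678 0.0278 0.108 ]
[0.61206685 0.03619646 0.04188023] [np.float64(0.46919224085273725), np.float64(0.03020934306756977)]
```

Request:
arm_command(increments=[[[-0.001, -0.001, -0.03], [0, 0, 0], 35], [[-0.001, -0.001, -0.06], [0, 0, 0], 35], [[-0.001, -0.001, -0.085], [0, 0, 0], 35], [[-0.001, -0.001, -0.095], [0, 0, 0], 35], [[-0.001, -0.001, -0.095], [0, 0, 0], 35], [[-0.001, -0.001, -0.095], [0, 0, 0], 0], [[-0.001, -0.001, -0.095], [0, 0, 0], 0], [[-0.001, -0.001, -0.095], [0, 0, 0], 0], [[-0.001, -0.001, -0.095], [0, 0, 0], 0], [[-0.001, -0.001, -0.095], [0, 0, 0], 0]], newtons=40)

```text
clock: 11.8
tcp_pos: [0.467, 0.0295, 0.1058]
orientation: [-3.14, -0.068, 0.004]
contact_force: [-4.7, -0.4, 1.4]
grip_width: 0.01
```

```bash
python3 - <<'E'
from h import *
o=r.get_obs();print({k:np.round(o[k],4).tolist() for k in("clock","joints","tcp_pos","orientation","grip_width","contact_force")})
cy,sy=np.cos(.044),np.sin(.044)
f=lambda t:((.243*(1-np.cos(t)))*cy,(.243*(1-np.cos(t)))*sy,.243*np.sin(t))
for d in range(0,66,2): print(d,np.round(f(np.radians(d)),4).tolist())
E
```

```text
{'clock': 11.8, 'joints': [-0.5803, 0.3773, 0.4647, 2.1842, -0.283, 0.6385, 0.1291], 'tcp_pos': [0.467, 0.0295, 0.1058], 'orientation': [-3.1398, -0.0682, 0.0039], 'grip_width': 0.01, 'contact_force': [-4.7193, -0.4076, 1.4443]}
0 [0.0, 0.0, 0.0]
2 [0.0001, 0.0, 0.0085]
4 [0.0006, 0.0, 0.017]
6 [0.0013, 0.0001, 0.0254]
8 [0.0024, 0.0001, 0.0338]
10 [0.0037, 0.0002, 0.0422]
12 [0.0053, 0.0002, 0.0505]
14 [0.0072, 0.0003, 0.0588]
16 [0.0094, 0.0004, 0.067]
18 [0.0119, 0.0005, 0.0751]
20 [0.0146, 0.0006, 0.0831]
22 [0.0177, 0.0008, 0.091]
24 [0.021, 0.0009, 0.0988]
26 [0.0246, 0.0011, 0.1065]
28 [0.0284, 0.0013, 0.1141]
30 [0.0325, 0.0014, 0.1215]
32 [0.0369, 0.0016, 0.1288]
34 [0.0415, 0.0018, 0.1359]
36 [0.0464, 0.002, 0.1428]
38 [0.0515, 0.0023, 0.1496]
40 [0.0568, 0.0025, 0.1562]
42 [0.0624, 0.0027, 0.1626]
44 [0.0681, 0.003, 0.1688]
46 [0.0741, 0.0033, 0.1748]
48 [0.0803, 0.0035, 0.1806]
50 [0.0867, 0.0038, 0.1861]
52 [0.0933, 0.0041, 0.1915]
54 [0.1001, 0.0044, 0.1966]
56 [0.107, 0.0047, 0.2015]
58 [0.1141, 0.005, 0.2061]
60 [0.1214, 0.0053, 0.2104]
62 [0.1288, 0.0057, 0.2146]
64 [0.1363, 0.006, 0.2184]
```

Request:
arm_command(increments=[[[-0.001, 0, 0.0085], [0, 0, 0], 0], [[-0.0005, 0, 0.0254], [0, 0, 0], 0], [[0.0027, 0.0002, 0.0422], [0, 0, 0], 0], [[0.0062, 0.0003, 0.0588], [0, 0, 0], 0], [[0.0109, 0.0005, 0.0751], [0, 0, 0], 0], [[0.0167, 0.0008, 0.091], [0, 0, 0], 0], [[0.0236, 0.0011, 0.1065], [0, 0, 0], 0], [[0.0315, 0.0014, 0.1215], [0, 0, 0], 0], [[0.0405, 0.0018, 0.1359], [0, 0, 0], 0], [[0.0454, 0.002, 0.1428], [0, 0, 0], 0]])

```text
clock: 12.8
tcp_pos: [0.5115, 0.0317, 0.2498]
orientation: [-3.139, -0.068, 0.008]
contact_force: [-10.8, 2.7, 4.7]
grip_width: 0.0105
```

```bash
python3 - <<'E'
from h import *
o=r.get_obs();print({k:np.round(o[k],4).tolist() for k in("clock","joints","tcp_pos","orientation","grip_width","contact_force")})
s,m=grab("side");cv2.imwrite("pics/s5.png",s)
cv2.imwrite("pics/s5b.png",cv2.convertScaleAbs(cv2.resize(s[90:240,180:380],(800,600),interpolation=cv2.INTER_CUBIC),alpha=1.3))
E
```

```text
{'clock': 12.8, 'joints': [-0.6549, 0.2255, 0.5558, 1.9633, -0.1441, 0.9954, 0.012], 'tcp_pos': [0.5115, 0.0317, 0.2498], 'orientation': [-3.1388, -0.0679, 0.0077], 'grip_width': 0.0105, 'contact_force': [-10.816, 2.6893, 4.6893]}
```

View pics/s5b.png

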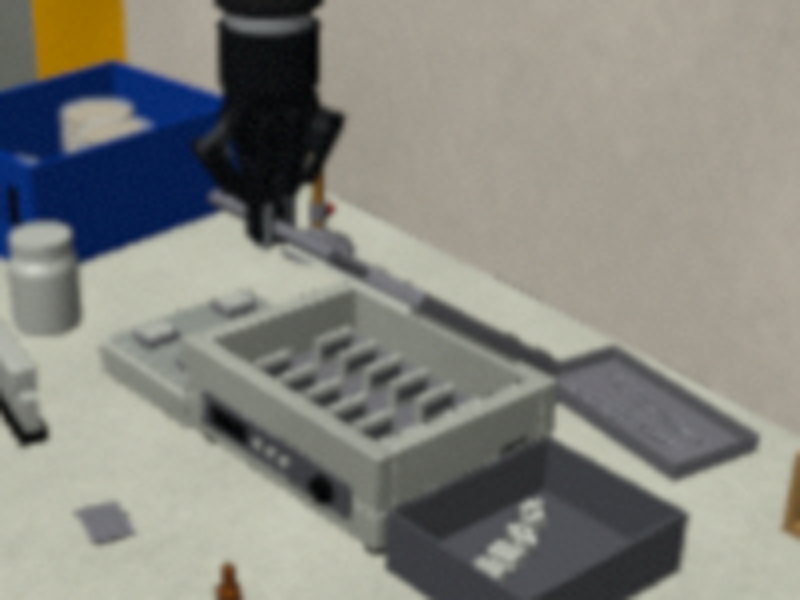

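The bar is held and the lid is at about 36°. The force shows my arc about 2 mm inside the true one, so I correct that.

Request:
arm_command(increments=[[[0.003, 0.0005, 0.008], [0, 0, 0], 0], [[0.0084, 0.0008, 0.0149], [0, 0, 0], 0], [[0.0138, 0.001, 0.0212], [0, 0, 0], 0], [[0.0197, 0.0013, 0.0275], [0, 0, 0], 0], [[0.0257, 0.0016, 0.0335], [0, 0, 0], 0], [[0.0319, 0.0019, 0.0393], [0, 0, 0], 0], [[0.0383, 0.0021, 0.0448], [0, 0, 0], 0], [[0.0449, 0.0024, 0.0502], [0, 0, 0], 0], [[0.0449, 0.0024, 0.0502], [0, 0, 0], 0], [[0.0449, 0.0024, 0.0502], [0, 0, 0], 0]])

```text
clock: 13.85
tcp_pos: [0.5582, 0.034, 0.3004]
orientation: [-3.139, -0.068, 0.002]
contact_force: [-13.6, 1.0, 13.1]
grip_width: 0.0102
```

```bash
cat > ang.py <<'E'
from h import *
import sys
o=r.get_obs();p=o["tcp_pos"];print({k:np.round(o[k],4).tolist() for k in("clock","tcp_pos","grip_width","contact_force","moment","qvel")})
u=np.array([np.cos(.044),np.sin(.044)])
for hx in(.708,.712): # hinge point candidates (wrist-bar based, top based)
    h=np.array([hx,.0404]); x=(p[:2]-h)@u; z=p[2]+.002-.108
    print(hx,"ang",np.degrees(np.arctan2(z,-x)).round(1),"rad",np.hypot(x,z).round(4))
s,m=grab("side");cv2.imwrite("pics/%s.png"%sys.argv[1],s)
E
python3 ang.py s6
```

```text
{'clock': 13.85, 'tcp_pos': [0.5582, 0.034, 0.3004], 'grip_width': 0.0102, 'contact_force': [-13.6439, 0.9656, 13.0647], 'moment': [0.4495, 2.5539, 0.1066], 'qvel': [0.0013, -0.0011, -0.001, 0.0062, -0.0009, -0.0047, 0.0001]}
0.708 ang 52.4 rad 0.2455
0.712 ang 51.6 rad 0.248
```

Request:
arm_command(increments=[[[-0.001, 0, 0.001], [0, 0, 0], 0], [[-0.002, 0, 0.002], [0, 0, 0], 0], [[-0.003, 0, 0.0035], [0, 0, 0], 0], [[-0.003, 0, 0.0035], [0, 0, 0], 0], [[-0.003, 0, 0.0035], [0, 0, 0], 0]])

```text
clock: 14.4
tcp_pos: [0.5582, 0.034, 0.3008]
orientation: [3.14, 0.068, 0.008]
contact_force: [12.3, 2.3, -16.3]
grip_width: 0.0102
```

```bash
python3 ang.py s7; python3 - <<'E'
from h import *
s=cv2.imread("pics/s7.png")
cv2.imwrite("pics/s7b.png",cv2.convertScaleAbs(cv2.resize(s[70:220,210:350],(800,600*800//560*7//10),interpolation=cv2.INTER_CUBIC)[:600],alpha=1.5)); print(cv2.imread("pics/s7b.png").shape)
E
```

```text
{'clock': 14.4, 'tcp_pos': [0.5582, 0.034, 0.3008], 'grip_width': 0.0102, 'contact_force': [12.2627, 2.3088, -16.2736], 'moment': [0.4321, -2.3487, 0.1173], 'qvel': [0.0008, 0.002, 0.0013, 0.0001, 0.0021, 0.0018, -0.0007]}
0.708 ang 52.4 rad 0.2458
0.712 ang 51.7 rad 0.2483
(599, 800, 3)
```

```bash
python3 - <<'E'
import numpy as np
from scipy.optimize import least_squares
P=np.array([(.467,.1058),(.5115,.2498),(.5582,.3006)]);P[:,0]=.467+(P[:,0]-.467)/np.cos(.044)
for fix in(0,1):
    f=(lambda q:np.hypot(P[:,0]-q[0],P[:,1]-q[1])-(q[2] if not fix else .243))
    s=least_squares(f,[.71,.106,.243]);c=s.x
    print(c.round(4),(s.fun*1e3).round(2),np.degrees(np.arctan2(P[:,1]-c[1],c[0]-P[:,0])).round(1))
E
```

```text
[0.7175 0.1072 0.2505] [0. 0. 0.] [-0.3 34.7 50.5]
[0.7101 0.1105 0.243 ] [ 0.15 -0.42  0.32] [-1.1 35.1 51.4]
```

View pics/s7b.png

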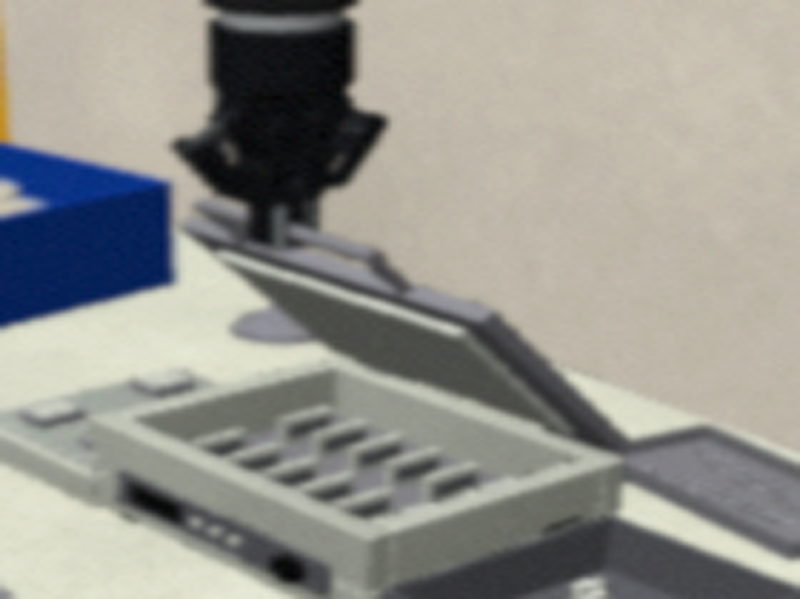

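The lid is half open, its front right corner at about (493,318) in the crop. I compare that with the projected corner for several angles.

```bash
python3 - <<'E'
from h import *
import pickle
m=pickle.load(open("side.pkl","rb"))
def pt(d,n,y,t,hx=.711,hy=.0404,a=.043):
    t=np.radians(t); x=-d*np.cos(t)+n*np.sin(t); z=.108+d*np.sin(t)+n*np.cos(t)
    return [hx+x*np.cos(a)-y*np.sin(a),hy+x*np.sin(a)+y*np.cos(a),z]
sc=lambda P:((proj(m,P)+.5-[210,70])*5.714-.5).round(0).tolist()
for t in(48,50,52,54,56): print(t,"corner R top",sc(pt(.198,.007,-.13,t)),"L top",sc(pt(.198,.007,.13,t)),"bar ends",sc([pt(.243,0,-.075,t),pt(.243,0,.075,t)]))
print("tank top front R corner check z.105",sc(pt(.2,-.003,-.13,0)))
E
```

```text
48 corner R top [[479.0, 462.0]] L top [[178.0, 324.0]] bar ends [[357.0, 394.0], [184.0, 316.0]]
50 corner R top [[487.0, 451.0]] L top [[185.0, 315.0]] bar ends [[367.0, 381.0], [193.0, 304.0]]
52 corner R top [[495.0, 441.0]] L top [[192.0, 306.0]] bar ends [[377.0, 368.0], [202.0, 292.0]]
54 corner R top [[503.0, 431.0]] L top [[200.0, 298.0]] bar ends [[387.0, 356.0], [212.0, 281.0]]
56 corner R top [[512.0, 422.0]] L top [[208.0, 290.0]] bar ends [[397.0, 344.0], [221.0, 270.0]]
tank top front R corner check z.105 [[365.0, 766.0]]
```

Request:
arm_command(increments=[[[0.0008, 0, -0.0008], [0, 0, 0], 0], [[0.0015, 0, -0.0016], [0, 0, 0], 0], [[0.006, 0.0002, 0.0018], [0, 0, 0], 0], [[0.0103, 0.0004, 0.005], [0, 0, 0], 0], [[0.0147, 0.0006, 0.008], [0, 0, 0], 0], [[0.019, 0.0008, 0.011], [0, 0, 0], 0], [[0.019, 0.0008, 0.011], [0, 0, 0], 0], [[0.019, 0.0008, 0.011], [0, 0, 0], 0]])

```text
clock: 15.25
tcp_pos: [0.5747, 0.0348, 0.3129]
orientation: [-3.14, -0.068, 0.001]
contact_force: [-3.3, 4.3, 2.7]
grip_width: 0.0102
```

Request:
arm_command(increments=[[[0.0035, 0.0001, 0.0027], [0, 0, 0], 0], [[0.0075, 0.0003, 0.0052], [0, 0, 0], 0], [[0.0112, 0.0004, 0.0074], [0, 0, 0], 0], [[0.0148, 0.0006, 0.0094], [0, 0, 0], 0], [[0.0176, 0.0007, 0.0111], [0, 0, 0], 0], [[0.0176, 0.0007, 0.0111], [0, 0, 0], 0], [[0.0176, 0.0007, 0.0111], [0, 0, 0], 0], [[0.0176, 0.0007, 0.0111], [0, 0, 0], 0]])

```text
clock: 16.05
tcp_pos: [0.5925, 0.0356, 0.3243]
orientation: [-3.14, -0.068, -0.001]
contact_force: [-3.5, 5.1, 4.5]
grip_width: 0.0102
```

```bash
python3 ang.py s8; python3 - <<'E'
from h import *
import pickle
from scipy.optimize import least_squares
P=np.array([(.467,.1058),(.5115,.2498),(.5582,.3006),(.5747,.3129),r.get_obs()["tcp_pos"][[0,2]]]);P[:,0]=.467+(P[:,0]-.467)/np.cos(.044)
for fix in(0,1):
    f=(lambda q:np.hypot(P[:,0]-q[0],P[:,1]-q[1])-(q[2] if not fix else .243))
    c=(s:=least_squares(f,[.71,.106,.243])).x
    print(c.round(4),(s.fun*1e3).round(2),np.degrees(np.arctan2(P[:,1]-c[1],c[0]-P[:,0])).round(1))
m=pickle.load(open("side.pkl","rb"))
def pt(d,n,y,t,hx=.711,hy=.0404,a=.043):
    t=np.radians(t); x=-d*np.cos(t)+n*np.sin(t); z=.108+d*np.sin(t)+n*np.cos(t)
    return [hx+x*np.cos(a)-y*np.sin(a),hy+x*np.sin(a)+y*np.cos(a),z]
S=cv2.imread("pics/s8.png");x0,y0=220,85
a=cv2.convertScaleAbs(cv2.resize(S[y0:y0+90,x0:x0+120],(800,600),interpolation=cv2.INTER_CUBIC),alpha=1.5);k=800/120
sc=lambda P:(proj(m,P)+.5-[x0,y0])*k-.5
for t in(57,59,61,63):
    q=np.vstack([sc([pt(.243,0,-.075,t),pt(.243,0,.075,t)]),sc(pt(.198,.007,-.13,t)),sc(pt(.198,.007,.13,t))]).round(0);print(t,"barR,barL,cornR,cornL",q.tolist())
cv2.imwrite("pics/s8b.png",a)
E
```

```text
{'clock': 16.05, 'tcp_pos': [0.5925, 0.0356, 0.3243], 'grip_width': 0.0102, 'contact_force': [-3.4821, 5.1232, 4.477], 'moment': [0.9323, 1.0635, 0.0086], 'qvel': [0.0006, -0.0005, -0.0014, 0.0011, -0.0024, -0.0011, -0.001]}
0.708 ang 62.1 rad 0.247
0.712 ang 61.3 rad 0.2489
[0.7169 0.1074 0.2499] [ 0.   -0.01  0.06 -0.07  0.02] [-0.4 34.7 50.6 55.3 60.2]
[0.7103 0.1111 0.243 ] [ 0.34 -0.65 -0.08  0.05  0.46] [-1.2 34.9 51.3 56.1 61.1]
57 barR,barL,cornR,cornL [[403.0, 295.0], [197.0, 209.0], [535.0, 387.0], [180.0, 234.0]]
59 barR,barL,cornR,cornL [[416.0, 282.0], [209.0, 197.0], [546.0, 376.0], [189.0, 225.0]]
61 barR,barL,cornR,cornL [[428.0, 269.0], [221.0, 186.0], [556.0, 366.0], [199.0, 216.0]]
63 barR,barL,cornR,cornL [[441.0, 257.0], [233.0, 175.0], [566.0, 357.0], [208.0, 208.0]]
```

View pics/s8b.png

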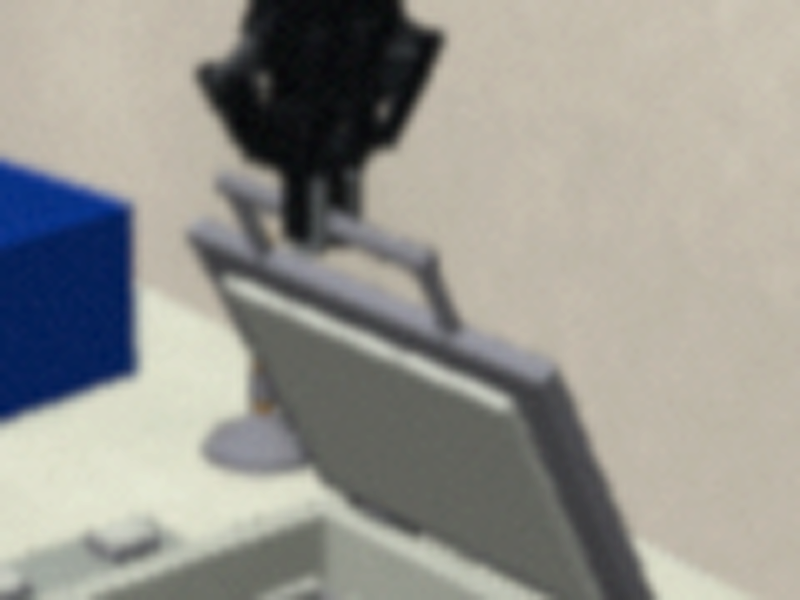

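Bar ends at (430,258) and (222,182) and the corner at (553,363) fit 61°, about 4° past balance. Easing it back to about 53.3°.

Request:
arm_command(increments=[[[-0.0025, 0.0002, -0.001], [0, 0, 0], 0], [[-0.006, 0.0001, -0.003], [0, 0, 0], 0], [[-0.0097, 0, -0.0053], [0, 0, 0], 0], [[-0.014, -0.0001, -0.008], [0, 0, 0], 0], [[-0.0186, -0.0003, -0.011], [0, 0, 0], 0], [[-0.0235, -0.0005, -0.0144], [0, 0, 0], 0], [[-0.028, -0.0006, -0.0177], [0, 0, 0], 0], [[-0.028, -0.0006, -0.0177], [0, 0, 0], 0], [[-0.028, -0.0006, -0.0177], [0, 0, 0], 0], [[-0.028, -0.0006, -0.0177], [0, 0, 0], 0]])

```text
clock: 17.1
tcp_pos: [0.5644, 0.0343, 0.3058]
orientation: [3.14, 0.067, -0.0]
contact_force: [0.2, 2.2, 0.9]
grip_width: 0.0101
```

```bash
python3 ang.py s9; python3 - <<'E'
from h import *
import pickle
p=r.get_obs()["tcp_pos"]
for c in((.7169,.1074),(.7103,.1111)): print("model",np.degrees(np.arctan2(p[2]-c[1],c[0]-.467-(p[0]-.467)/np.cos(.044))).round(1)+ 0) if 0 else print("model",np.degrees(np.arctan2(p[2]-c[1],c[0]-(.467+(p[0]-.467)/np.cos(.044)))).round(1))
m=pickle.load(open("side.pkl","rb"))
def pt(d,n,y,t,hx=.711,hy=.0404,a=.043):
    t=np.radians(t); x=-d*np.cos(t)+n*np.sin(t); z=.108+d*np.sin(t)+n*np.cos(t)
    return [hx+x*np.cos(a)-y*np.sin(a),hy+x*np.sin(a)+y*np.cos(a),z]
S=cv2.imread("pics/s9.png");x0,y0=180,85;k=4
a=cv2.convertScaleAbs(cv2.resize(S[y0:y0+150,x0:x0+200],(800,600),interpolation=cv2.INTER_CUBIC),alpha=1.5)
sc=lambda P:(proj(m,P)+.5-[x0,y0])*k-.5
for t in(51,53,55): print(t,"barR,barL,cornR",np.vstack([sc([pt(.243,0,-.075,t),pt(.243,0,.075,t)]),sc(pt(.198,.007,-.13,t))]).round(0).tolist())
cv2.imwrite("pics/s9b.png",a)
E
```

```text
{'clock': 17.1, 'tcp_pos': [0.5644, 0.0343, 0.3058], 'grip_width': 0.0101, 'contact_force': [0.1659, 2.151, 0.9057], 'moment': [0.4678, -0.0241, 0.1082], 'qvel': [0.0004, 0.0002, -0.0005, -0.0037, -0.0002, 0.0011, -0.0013]}
0.708 ang 54.3 rad 0.2461
0.712 ang 53.5 rad 0.2485
model 52.5
model 53.2
51 barR,barL,cornR [[380.0, 202.0], [258.0, 148.0], [463.0, 252.0]]
53 barR,barL,cornR [[387.0, 193.0], [265.0, 141.0], [469.0, 245.0]]
55 barR,barL,cornR [[394.0, 185.0], [271.0, 133.0], [475.0, 238.0]]
```

View pics/s9b.png

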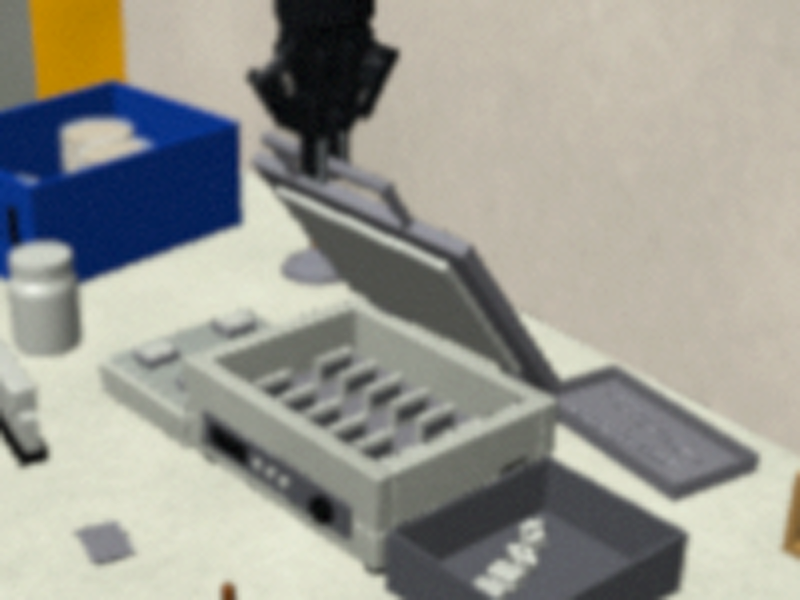

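The lid is at about 53° (bar right end (387,187), corner (468,248)) and still held, with the chips in the tray. Handing in.

```bash
python3 -c "
from bench import r
print(r.hand_in())"
```

```text
the job is handed in; nothing more can be done
None
```

The job is done and handed in after about 17 s on the robot's clock.

- **Chips:** I swept all four into the grey tray in one pass with the white scraper, its foot about 2 mm above the lid. The pictures afterwards show the lid bare and the four chips in the tray, where they still were at the end.
- **Scraper:** it stands upright again at its original spot on the bench, confirmed in the top and side views.
- **Lid:** I gripped it by its bar and raised it to about 61°, roughly 4° past the 57° balance point. I then eased it back to about 53°, roughly 4° below. It was never released.
- **Last check:** the arm was still, the grip was 10 mm on the bar, and the outside force was about 2 N.

**Disagreements and uncertainty:**
- **Lid angle:** my estimates (arm-position fits and the side camera) differed by about 2°. They gave 60.2–62.1° at the top and 52.5–54.3° at the end, all on the intended side of balance.
- **Arc force:** the lifting arc was a few millimetres off at first, which put up to about 20 N on the wrist until I corrected it.
- **Scraper position:** the top and wrist cameras put the scraper 6 mm apart. I went by the wrist camera.

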